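Put the waffle on to toast

ROBOT

A 6-joint arm with a two-finger parallel gripper is mounted at the origin on a cart in front of the work surface, level with it; the furniture and walls round the work are solid. World frame = base frame: x ahead of the robot, y to its left, z up, the work surface at z = 0. Lengths are in mm, angles in rad, forces in N, time in s.
With the tool pointing down it reaches from about 350 to 975 mm from the base axis. Payload 7.1 kg.
Tool frame: the origin (TCP) lies between the finger pads; the fingertips stand 14 mm ahead of it and the grasp point (between the pads) lies 5 mm behind it; z points along the fingers, y is the line along which they close (so a half turn about z gives the same grasp; the last joint's range is limited). The gripper opens to 88 mm and grips with 3 to 60 N. Pads are 20 mm wide; open, the fingers measure 115 mm over their backs; the gripper's body (75 mm by 178 mm) begins 61 mm behind the grasp point.
Start: joints at [-0.019, 0.423, 1.63, -0, 1.089, -0.019], TCP at [624.984, 0.026, 236.675] pointing down, gripper open.
Joint ranges: [-3, 3], [-0.9, 2.11], [0.09, 2.58], [-1.31, 4.45], [0.11, 2.69], [-2.54, 2.54]. Speed limits (rad/s): [2.39, 2.39, 3.01, 3.14, 3.14, 3.14].

INTERFACE

Orientations are given as a rotation vector (axis times angle).
In Python, from workcell import ctrl gives the robot as it stands. The module is installed in compiled form; this text tells all that it offers.
- The arm moves only by the tool servo_tool, never from a script. Its argument "plan" is a list of rows, each a list of 3 entries, a list of its own where there are three numbers: the closure, from 0 (fully open) to 1 (shut), then the shift along the world's x, y, z in mm, then the turn about the world's z in degrees. In form: [[hand, [x, y, z], yaw], ...]. A call has 1 to 10 rows; each row is the pose to reach, as a shift and turn from the pose commanded when the call began; what a row does not reach only later rows make up. A row lasts 1/12 s, in which the tool goes at most 41.7 mm and 7.16 degrees, less where a joint would pass 70% of its speed; a pose out of reach is approached as far as the arm can. A call with a gripper value outside its range is refused whole. The fingers move at their own pace and stop on an object; the grip force is fixed at half the most. Time passes only in rows, so rows that repeat a pose let the fingers close. It gives the time, the measured TCP pose, the force, the opening and the grip force at its end, in the units of the state.
- ctrl.get_obs(): the state, without advancing time (a new reading comes with each control period).
- ctrl.get_image(name): name is "scene" or "side" or "wrist"; returns the picture (384x512x3 uint8, blue, green, red); there is no depth.
- ctrl.camera_info(name): a dict with "fovy" (degrees; the focal length in pixels is half the picture's height over the tangent of half this angle, whatever the lens; pixels are square), "cx", "cy" (the principal point, pixels), "rvec" (rotation vector, rad) and "tvec" (3), from world to camera coordinates, as OpenCV has them; the wrist camera has in their place "T_tool_cam" (4x4, takes a point from camera to tool coordinates, whose origin is the TCP and whose axes are the flange's). Camera axes: x right, y down, z forward; pixel columns grow to the right and rows downward; lengths in mm; the calibration is good to about 2 mm. A picture is of the moment at which its call begins: read the wrist's pose just before it. camera_info takes no time and is no camera call.
- ctrl.close_job(): hands the job in; it is judged then, once.
The state is a dict: "t": time; "qpos": joint angles; "qvel": joint speeds; "joint_torque": joint torques, N m; "ee_pos": TCP position; "orientation": TCP orientation; "ft_force": force on the tool from outside, world axes, zero at the start; "moment": the same for the moment, N m; "width": finger opening in mm; "grasp_force": force on a finger pad.
Only numpy, scipy, OpenCV 4.12 (cv2) and the standard library are available. Lean on these libraries where they do the work, as an engineer would, in place of code of your own. Each camera call takes 0.05 s, during which the arm holds its last target. There are 200 camera calls.

TASK

Take the waffle out of the baking tin, stand it on its edge in either slot of the toaster so that it rests on the raised rack, and only then press the toaster's lever down until it catches and stays down by itself with the waffle inside. The breakfast board is there if you need to lay the waffle down and take hold of it afresh. Do not knock over the mug or the green-capped spice jar.

Things in the scene. Friction and masses are not known exactly. Their poses are not given: they have to be found in the camera images.
- waffle: golden rectangular toaster waffle, stiff, about 60 g, 100 mm long (its x) by 60 mm wide (its y) by 20 mm thick (its z), a plain box in outline; origin at the centre of one large face (the underside at the start). It starts flat in the baking tin, its long side along the tin's x
- waffle_center (a point): centre of the waffle, axes as the waffle's
- baking_tin: aluminium tin without lid, fixed, 136 mm (its x) by 162 mm (its y) outside, 62 mm high, walls and floor 4 mm; origin at the centre of its underside. About 10 mm is free beyond each end of the waffle and 30 to 60 mm beside its long sides: fingers go in straight down beside the long sides, the walls leave no room for a hand tilted by 45 degrees
- board: dark wooden breakfast board lying flat, fixed, 140 mm (its x) by 160 mm (its y), 10 mm thick; origin at the centre of its underside. Over the back of the table, 0.84 m ahead of the robot and 0.10 m to its left, hangs a lantern 0.2 m across whose underside is 0.30 m up: do not lean the hand far forward there; sideways there is room
- toaster: pale grey-green two-slot toaster, fixed, 240 mm long (its x) by 150 mm wide (its y) by 176 mm high, edges rounded; origin at the centre of its underside, z up. The lever is on its -x end; the two slots run along its x
- slot_left (a point): centre of the mouth of the slot on the toaster's +y side, at the rim (176 mm up), axes as the toaster's. The slot is 140 mm long, 30 mm wide. The raised rack in it, a 14 mm wide bar along its middle, lies 60 mm below the rim: a waffle stood on its short edge sticks out 40 mm (centre 10 mm below the rim), and sinks wholly inside as the lever goes down
- slot_right (a point): centre of the mouth of the like slot on the toaster's -y side, at the rim (176 mm up), axes as the toaster's
- lever_top (a point): centre of the top of the black lever knob, which is 32 mm (toaster x) by 48 mm (toaster y) and 14 mm thick and stands 4 mm clear of the toaster's -x end; 162 mm above the table when up. It moves with the lever, straight down
- toaster_lever (a joint): how far lever and rack are pressed down, m: 0 up (held by a spring), 0.042 at the bottom stop. The spring needs 3 to 7 N, the latch a little more; the latch engages once the lever is past about 0.038 and then holds it at about 0.036 when released. Let go before that, it springs back up
- mug: dark green mug, 82 mm across, 89 mm high, loose, standing in front of the tin; origin under its centre
- spice_green: spice jar with a green cap, 46 mm across, 106 mm high, loose, standing between toaster and tin, farther back; origin at the centre of its underside

How it is judged (in metres and radians):
On the way:
1. the waffle stands released in a slot, on the raised rack, the lever still up ((y of waffle_center in the frame of slot_left between -0.013 and 0.013 m or y of waffle_center in the frame of slot_right between -0.013 and 0.013 m) and x of waffle_center in the frame of slot_left between -0.06 and 0.06 m and z of waffle_center in the frame of slot_left below -0.003 m and angle between waffle's own z axis and vertical between 1.17 and 1.97 rad and contact force between the fingers and waffle below 0.1 N and value of joint toaster_lever below 0.008 m), for 0.2 s.
At the end, for the whole second after the job is handed in: The lever stays down on its latch by itself (at least 32 mm down) and the waffle stands at rest in one slot, on edge within 0.4 rad, within 13 mm of the slot's middle plane and 60 mm of its middle, its centre at least 35 mm below the rim (value of joint toaster_lever above 0.032 m and (y of waffle_center in the frame of slot_left between -0.013 and 0.013 m or y of waffle_center in the frame of slot_right between -0.013 and 0.013 m) and x of waffle_center in the frame of slot_left between -0.06 and 0.06 m and z of waffle_center in the frame of slot_left below -0.035 m and angle between waffle's own z axis and vertical between 1.17 and 1.97 rad and linear speed of waffle below 0.02 m/s and velocity of joint toaster_lever below 0.01 m/s); the robot touches nothing.
It fails at once if the mug or the green-capped spice jar is knocked over (angle between any of mug, spice_green's own z axis and vertical above 0.6 rad).
It also fails if it takes over 64 s, if anything falls off the work surface, if the arm or the gripper's body presses on something with over 40 N, if the wrist force passes 120 N, or if a joint passes its speed limit or range.

## Working session

There is one attempt and no reset: what is moved stays moved. The work goes in short steps, Python scripts to look and compute and a tool call to move; the robot and the scene stay as the last step left them, time stands still between calls to the robot, and variables do not carry over. Pictures are saved under pics/ and viewed, at most 10 in all, crops included, and the job is handed in when it is done.

Besides the shell and the picture viewer there is one more tool, called as a command line: name --argument value ..., lists and objects as JSON in quotes. servo_tool: Moves the arm, as the interface text tells. Its arguments: {"type":"object","properties":{"plan":{"type":"array"}},"required":["plan"]}

```bash
mkdir -p pics; cat > h.py <<'E'
import numpy as np, cv2
from workcell import ctrl
from scipy.spatial.transform import Rotation as R
def cam(name):
    i=ctrl.camera_info(name); f=192/np.tan(np.radians(i["fovy"])/2)
    if name=="wrist":
        o=ctrl.get_obs(); T=np.eye(4); T[:3,:3]=R.from_rotvec(o["orientation"]).as_matrix(); T[:3,3]=o["ee_pos"]
        T=T@np.array(i["T_tool_cam"])
    else:
        M=R.from_rotvec(np.ravel(i["rvec"])).as_matrix(); T=np.eye(4); T[:3,:3]=M.T; T[:3,3]=-M.T@np.ravel(i["tvec"])
    return T,f,i["cx"],i["cy"]
def ray(c,u,v):
    T,f,cx,cy=c; return T[:3,3],T[:3,:3]@np.array([(u-cx)/f,(v-cy)/f,1])
def onz(c,u,v,z):
    o,d=ray(c,u,v); return o+d*(z-o[2])/d[2]
def proj(c,p):
    T,f,cx,cy=c; q=T[:3,:3].T@(np.array(p,float)-T[:3,3]); return np.array([cx+f*q[0]/q[2],cy+f*q[1]/q[2]])
def shot(name,fn):
    c=cam(name); im=ctrl.get_image(name); cv2.imwrite("pics/"+fn,im); return c,im
E
python3 - <<'E'
from h import *
for n in ("scene","side","wrist"):
    c,im=shot(n,n+"0.png"); print(n,c[0].round(3).tolist(),c[1:])
E
```

```text
scene [[0.595, -0.398, 0.698, -259.222], [-0.803, -0.276, 0.528, -590.681], [-0.017, -0.875, -0.484, 701.114], [0.0, 0.0, 0.0, 1.0]] (np.float64(347.99888379607427), 253.72567974282498, 193.22245739419867)
side [[-0.997, -0.031, 0.067, 494.746], [-0.074, 0.377, -0.923, 894.489], [0.003, -0.926, -0.378, 475.733], [0.0, 0.0, 0.0, 1.0]] (np.float64(356.5336301309426), 256.2154970268368, 194.7262936390309)
wrist [[1.0, 0.001, -0.002, 624.095], [0.001, -0.961, -0.275, 76.147], [-0.002, 0.275, -0.961, 385.149], [0.0, 0.0, 0.0, 1.0]] (np.float64(316.52075093732327), 252.5315611412734, 192.97120110674354)
```

View pics/scene0.png

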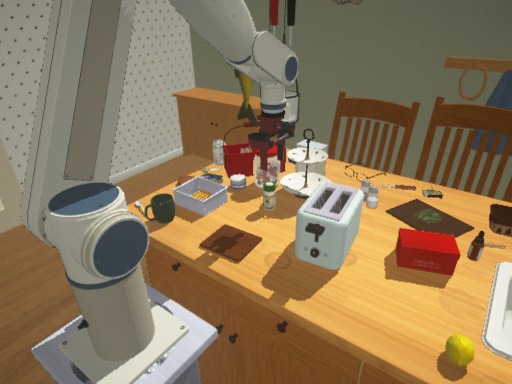

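View pics/side0.png

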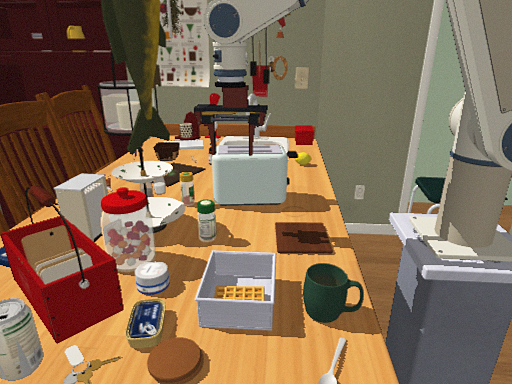

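```bash
python3 - <<'E'
from h import *
s=cam("side"); c=cam("scene")
for n,k,u,v,z in [("tin TL",s,213,252,62),("tin TR",s,275,252,62),("tin BR",s,274,290,62),("tin BL",s,200,290,62),("waf",s,242,293,24),("mug",s,325,272,89),("jar top",s,206,203,106),("toast L",s,213,150,170),("toast R",s,287,150,170),
 ("sc toaster front L",c,300,213,170),("sc front R",c,345,220,170),("back R",c,363,192,170),("back L",c,325,182,170),("knob",c,318,229,162),("boardL",c,201,242,10),("board R",c,262,240,10),("board T",c,231,226,10),("boardB",c,234,260,10),("tin",c,200,185,62),("jar",c,269,184,106),("mug",c,160,200,80)]:
    print(n,onz(k,u,v,z).round())
E
```

```text
tin TL [638. 225.  62.]
tin TR [502. 214.  62.]
tin BR [501. 348.  62.]
tin BL [638. 359.  62.]
waf [565. 312.  24.]
mug [407. 322.  89.]
jar top [686.  59. 106.]
toast L [ 718. -225.  170.]
toast R [ 477. -246.  170.]
sc toaster front L [ 488. -190.  170.]
sc front R [ 527. -308.  170.]
back R [ 708. -289.  170.]
back L [ 703. -161.  170.]
knob [ 457. -263.  162.]
boardL [372. 107.  10.]
board R [496. -50.  10.]
board T [500.  86.  10.]
boardB [364. -39.  10.]
tin [594. 322.  62.]
jar [687.  53. 106.]
mug [403. 333.  80.]
```

servo_tool --plan '[[0,[-15,40,12],0],[0,[-30,80,24],0],[0,[-45,120,36],0],[0,[-60,160,48],0],[0,[-75,200,60],0],[0,[-75,230,60],0],[0,[-75,230,60],0]]'

```text
t: 0.73
ee_pos: [549.1, 236.0, 298.1]
orientation: [-2.216, -2.226, -0.006]
ft_force: [0.3, 0.4, -0.2]
width: 87.8
grasp_force: 0.0
```

```bash
python3 - <<'E'
from h import *
c,im=shot("wrist","w1.png")
E
```

```text
(no output)
```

View pics/w1.png

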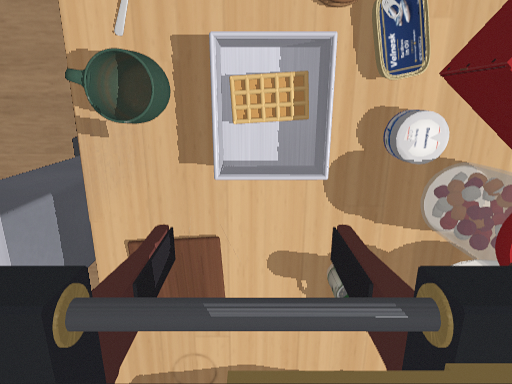

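The wrist view shows the tin rim at u 211–337, v 33–179 and the waffle at u 231–308, v 71–124. The mug is clear on the left.

```bash
python3 - <<'E'
from h import *
c=cam("wrist"); im=cv2.imread("pics/w1.png"); hsv=cv2.cvtColor(im,cv2.COLOR_BGR2HSV)
sub=np.zeros(im.shape[:2],np.uint8); sub[55:145,222:320]=1
m=((hsv[...,1]>90)&(hsv[...,0]>8)&(hsv[...,0]<32)&(sub>0)).astype(np.uint8)
m=cv2.morphologyEx(m,cv2.MORPH_CLOSE,np.ones((9,9)))
k=max(cv2.findContours(m,0,2)[0],key=cv2.contourArea)[:,0]
P=np.array([onz(c,u,v,24)[:2] for u,v in k],np.float32); r=cv2.minAreaRect(P);print("waffle",r,cv2.boxPoints(r).round())
# tin corners at rim
for u,v in [(210,33),(337,33),(329,179),(215,179)]: print(onz(c,u,v,62).round())
g=((im[...,1]>im[...,2]+12)&(im[...,2]<90)).astype(np.uint8); g[:, :60]=0;g[:,200:]=0;g[140:]=0
print("mug px",cv2.boundingRect(max(cv2.findContours(g,0,2)[0],key=cv2.contourArea)),onz(c,125,85,89).round())
E
```

```text
waffle ((569.8453369140625, 315.9409484863281), (98.93586730957031, 58.76466751098633), 3.6731977462768555) [[519. 342.]
 [522. 283.]
 [621. 290.]
 [617. 348.]]
[501. 383.  62.]
[641. 384.  62.]
[644. 218.  62.]
[502. 218.  62.]
mug px (65, 49, 105, 74) [412. 327.  89.]
```

servo_tool --plan '[[0,[14,40,0],7],[0,[28,80,0],14],[0,[28,86,0],21],[0,[28,86,0],28],[0,[28,86,0],35],[0,[28,86,0],42],[0,[28,86,-40],49],[0,[28,86,-80],56],[0,[28,86,-120],63],[0,[28,86,-160],70]]'

```text
t: 1.62
ee_pos: [578.2, 314.4, 134.8]
orientation: [0.538, 3.095, -0.001]
ft_force: [-0.4, 0.1, -0.1]
width: 87.5
grasp_force: 0.0
```

servo_tool --plan '[[0,[0,0,0],7],[0,[0,0,0],14],[0,[0,0,0],21],[0,[0,0,0],23.7],[0,[0,0,0],23.7],[0,[0,0,0],23.7]]'

```text
t: 2.12
ee_pos: [578.2, 314.9, 136.2]
orientation: [0.097, -3.139, 0.001]
ft_force: [0.8, -0.2, 0.3]
width: 87.8
grasp_force: 0.0
```

```bash
python3 - <<'E'
from h import *
o=ctrl.get_obs();print(o["t"],o["ee_pos"],R.from_rotvec(o["orientation"]).as_matrix().round(3).tolist())
c,im=shot("wrist","w2.png")
E
```

```text
2.1167 [578.15536048 314.87142268 136.17345847] [[-0.998, -0.062, -0.001], [-0.062, 0.998, -0.001], [0.001, -0.001, -1.0]]
```

View pics/w2.png

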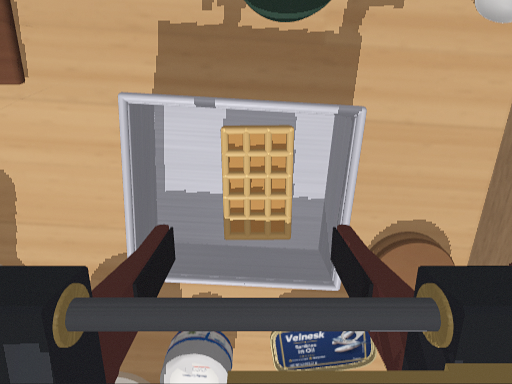

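The waffle's top face spans u 221–294, v 127–221, aligned between the fingers. I'll check its centre from here.

```bash
python3 - <<'E'
from h import *
c=cam("wrist")
for u,v in [(221,127),(294,127),(292,221),(223,221)]: print(onz(c,u,v,24).round(1))
for u,v in [(120,95),(365,107),(343,289),(134,281)]: print(onz(c,u,v,62).round(1))
E
```

```text
[522.8 286.8  24. ]
[519.1 345.8  24. ]
[600.2 352.1  24. ]
[604.  291.4  24. ]
[502.8 221.5  62. ]
[500.3 387.8  62. ]
[641.5 392.7  62. ]
[644.7 225.2  62. ]
```

servo_tool --plan '[[0,[0,3,-40],0],[0,[0,3,-80],0],[0,[0,3,-100],0],[0,[0,3,-112],0],[0,[0,3,-116],0],[0,[0,3,-116],0],[0.5,[0,3,-116],0],[0.5,[0,3,-116],0],[0.5,[0,3,-116],0],[0.5,[0,3,-116],0]]'

```text
t: 3.0
ee_pos: [578.8, 319.4, 22.0]
orientation: [-0.101, 3.138, 0.002]
ft_force: [0.5, 0.7, -0.0]
width: 64.9
grasp_force: 0.0
```

servo_tool --plan '[[0.5,[0,0,0],0],[0.5,[0,0,0],0],[0.5,[0,0,0],0],[0.5,[0,0,15],0],[0.5,[0,0,45],0],[0.5,[0,0,85],0],[0.5,[0,0,126],0],[0.5,[0,0,167],0],[0.5,[0,0,208],0],[0.5,[0,0,240],0]]'

```text
t: 3.83
ee_pos: [578.3, 319.2, 265.3]
orientation: [-0.101, 3.137, 0.002]
ft_force: [0.7, -0.2, -0.7]
width: 59.5
grasp_force: 30.0
```

servo_tool --plan '[[0.5,[0,-20,30],0],[0.5,[0,-55,50],0],[0.5,[0,-95,57],0],[0.5,[5,-136,57],0],[0.5,[8,-177,57],0],[0.5,[10,-218,57],0],[0.5,[12,-259,57],0],[0.5,[14,-300,57],0],[0.5,[15,-341,57],0],[0.5,[16,-382,57],0]]'

```text
t: 4.67
ee_pos: [593.3, -64.9, 318.6]
orientation: [-0.102, 3.139, -0.0]
ft_force: [-0.3, 0.3, -0.6]
width: 59.9
grasp_force: 30.0
```

servo_tool --plan '[[0.5,[0,-40,0],0],[0.5,[0,-80,0],0],[0.5,[0,-120,0],0],[0.5,[0,-150,0],0],[0.5,[0,-170,0],0],[0.5,[0,-174,0],0],[0.5,[0,-174,0],0],[0.5,[0,-174,0],0]]'

```text
t: 5.33
ee_pos: [593.7, -236.3, 317.9]
orientation: [0.101, -3.14, -0.001]
ft_force: [0.4, -0.0, -1.3]
width: 59.7
grasp_force: 30.0
```

```bash
python3 - <<'E'
from h import *
o=ctrl.get_obs();print(o["t"],o["ee_pos"],o["qpos"].round(2) if hasattr(o["qpos"],"round") else o["qpos"])
c,im=shot("wrist","w3.png")
np.save("w3.npy",c[0])
E
```

```text
5.3333 [ 593.67541729 -236.25619661  317.92842777] [-0.4   0.37  1.52  0.    1.26 -2.03]
```

View pics/w3.png

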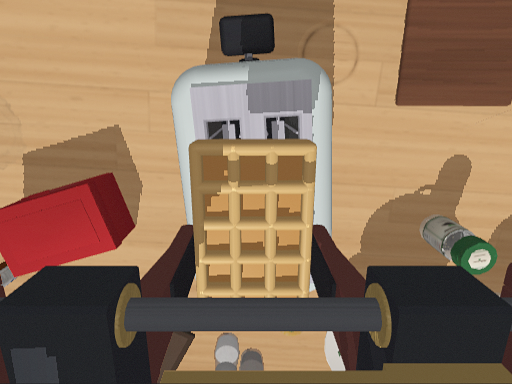

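The toaster's lever knob is at u 221–274, v 15–54. The slot ends are at v≈120, at u 205–243 and u 264–300, and the body sides are at u≈176 and 331. The waffle hides the rest.

```bash
python3 - <<'E'
from h import *
c=(np.load("w3.npy"),)+cam("wrist")[1:]; im=cv2.imread("pics/w3.png")
k=((im.max(2)<60)).astype(np.uint8); k[60:]=0; k[:, :200]=0; k[:,300:]=0
k=cv2.morphologyEx(k,cv2.MORPH_OPEN,np.ones((15,15)))
ct=max(cv2.findContours(k,0,2)[0],key=cv2.contourArea)[:,0]
r=cv2.minAreaRect(np.array([onz(c,u,v,162)[:2] for u,v in ct],np.float32));print("knob",r)
for n,p in [("slotR",[(205,120),(243,120)]),("slotL",[(264,116),(300,116)]),("plate",[(190,85),(311,79),(316,120)])]:
    print(n,[onz(c,u,v,176).round(1)[:2].tolist() for u,v in p])
for v in (120,150,180): print("sides",v,[onz(c,u,v,150).round(1)[:2].tolist() for u in (180,331)])
x=im[60:145,165:345]; cv2.imwrite("pics/c3.png",cv2.resize(x,None,fx=4,fy=4,interpolation=cv2.INTER_CUBIC))
E
```

```text
knob ((461.0530700683594, -249.26815795898438), (31.082813262939453, 46.56098937988281), 4.735042572021484)
slotR [[535.5, -281.8], [533.3, -247.8]]
slotL [[528.6, -229.3], [526.6, -197.1]]
plate [[506.6, -295.6], [494.9, -190.9], [529.1, -182.4]]
sides 120 [[538.7, -309.9], [529.2, -162.6]]
sides 150 [[568.1, -309.8], [558.3, -158.7]]
sides 180 [[599.1, -309.8], [589.1, -154.6]]
```

View pics/c3.png

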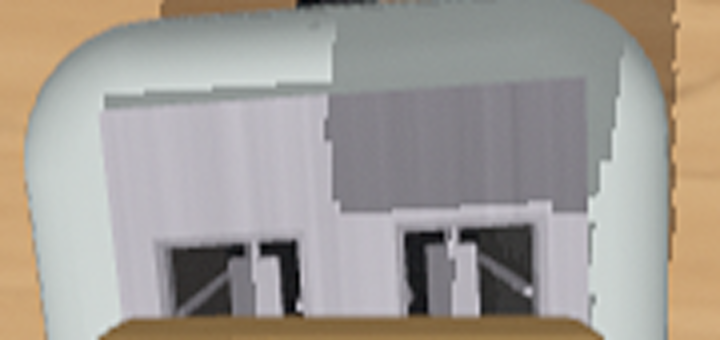

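```bash
python3 - <<'E'
from h import *
im=cv2.imread("pics/scene0.png")
cv2.imwrite("pics/c4.png",cv2.resize(im[178:268,290:370],None,fx=6.6,fy=6.6,interpolation=cv2.INTER_CUBIC))
E
```

```text
(no output)
```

View pics/c4.png

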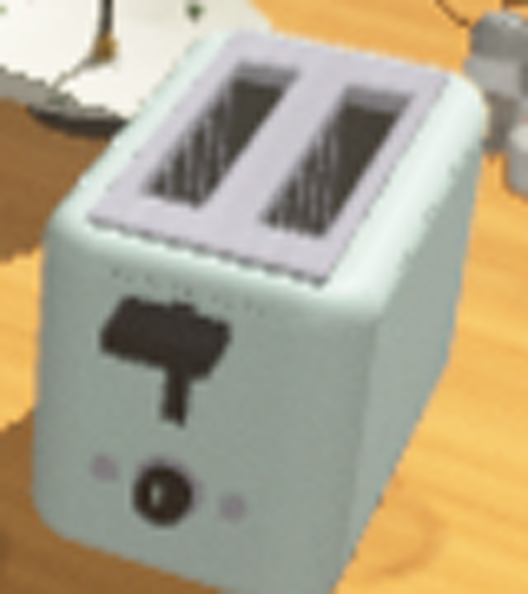

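The crop shows both slots and the plate corners, so I'll cast these onto z=176 and compare with the close view.

```bash
python3 - <<'E'
from h import *
c=cam("scene")
g=lambda P:np.array([onz(c,290+(x+.5)/6.6-.5,178+(y+.5)/6.6-.5,176)[:2] for x,y in P])
for n,P in [("plate",[(88,217),(330,282),(447,72),(222,32)]),("L",[(143,192),(200,207),(297,75),(240,63)]),("R",[(262,220),(320,235),(405,95),(348,85)])]:
    q=g(P); r=cv2.minAreaRect(q.astype(np.float32)); print(n,q.round().tolist(),q.mean(0).round(1),"yaw",np.degrees(np.arctan2(*(q[2]+q[3]-q[0]-q[1])[::-1])).round(1),np.degrees(np.arctan2(*((q[0]+q[3]-q[1]-q[2])*[-1,1]))).round(1))
w=(np.load("w3.npy"),)+cam("wrist")[1:]; im=cv2.imread("pics/w3.png")
hh=lambda u,v:onz(w,u,v,176)[:2].round(1)
print("w3 plate left",hh(190,87.5),hh(195,137),"right",hh(311.7,80),hh(312,137))
print("slots",hh(207.5,121),hh(240,120),hh(265.7,117.5),hh(299.5,116))
# toaster silhouettes in w3: widest u per row by colour
hsv=cv2.cvtColor(im,cv2.COLOR_BGR2HSV); 
for v in (110,120,130,150,170,190,210): print(v,im[v,168:188].mean(1).round().astype(int).tolist(), im[v,322:340].mean(1).round().astype(int).tolist())
E
```

```text
plate [[496.0, -194.0], [508.0, -300.0], [709.0, -269.0], [686.0, -162.0]] [ 599.8 -231.5] yaw 9.1 9.5
L [[528.0, -204.0], [531.0, -230.0], [666.0, -212.0], [661.0, -184.0]] [ 596.3 -207.4] yaw 7.8 7.7
R [[536.0, -256.0], [539.0, -282.0], [676.0, -262.0], [670.0, -236.0]] [ 605.5 -259. ] yaw 8.4 10.0
w3 plate left [ 508.7 -295.6] [ 551.2 -290.6] right [ 495.6 -190.2] [ 544.4 -184.3]
slots [ 536.3 -279.6] [ 533.5 -250.5] [ 529.8 -227.7] [ 526.6 -197.6]
110 [164, 164, 164, 164, 173, 191, 194, 197, 201, 202, 205, 205, 205, 207, 208, 208, 208, 208, 210, 209] [198, 196, 193, 191, 187, 182, 178, 170, 163, 148, 107, 171, 168, 166, 167, 167, 167, 168]
120 [166, 168, 167, 167, 168, 152, 187, 193, 198, 200, 203, 204, 205, 206, 206, 208, 207, 209, 209, 210] [199, 196, 193, 192, 187, 182, 178, 170, 163, 150, 102, 167, 163, 163, 163, 163, 163, 164]
130 [169, 170, 169, 168, 169, 169, 154, 172, 192, 197, 199, 201, 204, 205, 206, 206, 207, 209, 209, 210] [199, 197, 194, 192, 186, 182, 180, 171, 163, 145, 166, 163, 163, 164, 162, 162, 162, 163]
150 [170, 169, 170, 170, 170, 170, 169, 170, 170, 162, 187, 193, 198, 200, 202, 204, 206, 206, 207, 214] [200, 197, 195, 193, 188, 184, 179, 171, 165, 132, 166, 166, 163, 166, 165, 165, 164, 165]
170 [160, 160, 159, 159, 160, 159, 157, 159, 158, 159, 159, 157, 172, 190, 195, 199, 201, 203, 205, 207] [200, 198, 196, 191, 188, 184, 179, 171, 164, 131, 159, 157, 158, 158, 159, 158, 158, 159]
190 [164, 164, 166, 165, 165, 166, 166, 167, 166, 166, 167, 166, 166, 166, 153, 183, 191, 196, 198, 202] [201, 198, 196, 193, 189, 185, 181, 173, 165, 129, 162, 162, 161, 162, 161, 163, 162, 163]
210 [165, 165, 165, 166, 165, 166, 167, 166, 167, 166, 166, 167, 166, 167, 166, 166, 167, 161, 187, 193] [202, 199, 197, 193, 190, 187, 181, 174, 165, 129, 170, 170, 169, 170, 170, 170, 170, 169]
```

servo_tool --plan '[[0.5,[0,30,0],-7],[0.5,[-2,60,0],-14],[0.5,[-4,90,0],-21],[0.5,[-4,97,0],-28],[0.5,[-4,97,-10],-35],[0.5,[-4,97,-20],-42],[0.5,[-4,97,-30],-49],[0.5,[-4,97,-40],-56],[0.5,[-4,97,-50],-63],[0.5,[-4,97,-60],-70]]'

```text
t: 6.22
ee_pos: [589.9, -138.1, 257.6]
orientation: [-1.723, -2.627, -0.0]
ft_force: [-0.4, -0.4, 0.3]
width: 60.0
grasp_force: 30.0
```

servo_tool --plan '[[0.5,[0,0,-10],-7],[0.5,[0,0,-20],-14],[0.5,[0,0,-30],-16.7],[0.5,[0,0,-40],-16.7],[0.5,[0,0,-40],-16.7],[0.5,[0,0,-40],-16.7],[0.5,[0,0,-40],-16.7]]'

```text
t: 6.8
ee_pos: [590.3, -139.5, 218.3]
orientation: [2.079, 2.354, 0.001]
ft_force: [-0.3, -0.3, -0.5]
width: 59.8
grasp_force: 30.0
```

```bash
python3 - <<'E'
from h import *
o=ctrl.get_obs();print(o["t"],o["ee_pos"],o["ft_force"])
c,im=shot("side","s4.png")
a=im[60:230,170:320]
c,im=shot("wrist","w4.png")
cv2.imwrite("pics/m4.png",np.hstack([cv2.resize(a,(340,384)),cv2.resize(im,(455,384))[:, :455]]))
E
```

```text
6.8 [ 590.30627711 -139.52527565  218.25109118] [-0.26670804 -0.32484184 -0.50235861]
```

View pics/m4.png

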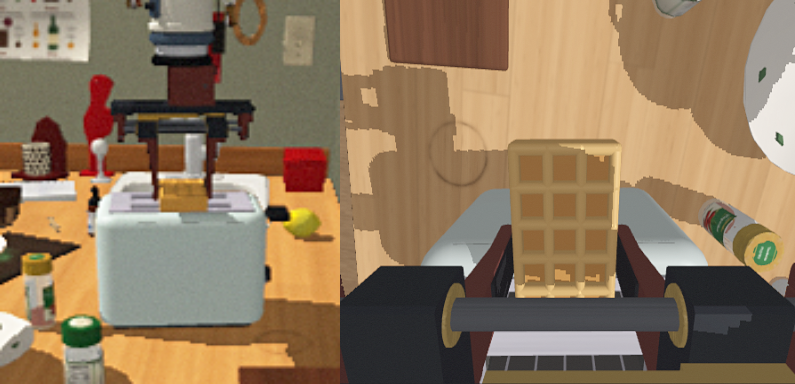

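servo_tool --plan '[[0.5,[0,-6,-14],0],[0.5,[0,-6,-22],0],[0.5,[0,-3,-26],0],[0.5,[0,1,-33],0],[0.5,[-1,3,-39],0],[0.5,[-1,5,-45],0],[0.5,[-1,5,-45],0]]'

```text
t: 7.48
ee_pos: [589.7, -134.5, 173.0]
orientation: [2.08, 2.352, 0.001]
ft_force: [2.1, -0.6, 1.4]
width: 59.6
grasp_force: 30.0
```

servo_tool --plan '[[0.5,[0,1,-6],0],[0.5,[0,2,-12],0],[0.5,[0,1,-18],0],[0.5,[0,0,-24],0],[0.5,[0,-3,-31],0],[0.5,[1,-7,-38],0],[0.5,[1,-9,-41],0],[0.5,[1,-11,-43],0],[0.5,[1,-11,-43],0]]'

```text
t: 8.23
ee_pos: [591.8, -144.1, 131.7]
orientation: [2.081, 2.352, 0.006]
ft_force: [1.7, 10.8, 12.2]
width: 59.9
grasp_force: 30.0
```

```bash
python3 - <<'E'
from h import *
o=ctrl.get_obs();print(o["ee_pos"],o["ft_force"])
c,im=shot("side","s5.png"); hsv=cv2.cvtColor(im,cv2.COLOR_BGR2HSV)
m=((hsv[...,1]>110)&(hsv[...,0]>8)&(hsv[...,0]<30)&(hsv[...,2]>70)).astype(np.uint8); m[:, :225]=0;m[:,280:]=0;m[:120]=0;m[205:]=0
x,y,w,h=cv2.boundingRect(m);print(x,y,w,h,m.sum())
for z in (30,63,150,190): print(z,proj(c,[590,-136,z]).round())
c,im=shot("wrist","w5.png"); a=cv2.imread("pics/s5.png")[100:230,190:310]
cv2.imwrite("pics/m5.png",np.hstack([cv2.resize(a,(354,384)),cv2.resize(im,(440,384))]))
E
```

```text
[ 591.75774406 -144.11074559  131.68250239] [ 1.65131899 10.75994608 12.1778963 ]
225 122 55 83 1028
30 [250. 201.]
63 [250. 192.]
150 [250. 165.]
190 [250. 152.]
```

View pics/m5.png

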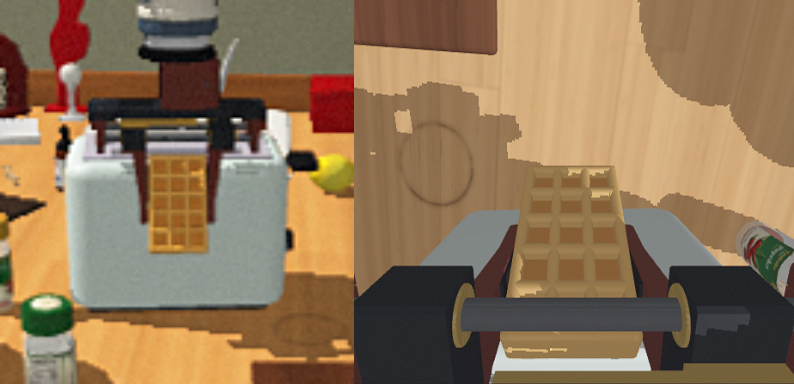

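The waffle is well tilted. Its lower edge is at side v≈185 and wrist v≈167. I'll work out the angle from those edges.

```bash
python3 - <<'E'
from h import *
o=np.array(ctrl.get_obs()["ee_pos"]); s=cam("side"); w=cam("wrist"); n=np.array([-.122,.9925,0]); z=np.array([0,0,1.])
A=o-8*z
for th in (50,60,65,70,75,80,85,90):
    t=np.radians(th); d=np.cos(t)*n-np.sin(t)*z; up=np.sin(t)*n+np.cos(t)*z
    print(th,"low outer",proj(s,A+58*d+10*up).round(1)[1],proj(w,A+58*d+10*up).round(1)[1],"low inner",proj(s,A+58*d-10*up).round(1)[1],"top outer",proj(s,A-42*d+10*up).round(1)[1],proj(w,A-42*d+10*up).round(1)[1],"top inner w",proj(w,A-42*d-10*up).round(1)[1])
E
```

```text
50 low outer 189.2 154.9 low inner 191.3 top outer 158.6 326.6 top inner w 335.1
60 low outer 190.6 164.3 low inner 191.5 top outer 158.3 317.2 top inner w 334.7
65 low outer 191.0 169.5 low inner 191.4 top outer 158.4 311.2 top inner w 333.2
70 low outer 191.3 175.0 low inner 191.1 top outer 158.5 304.4 top inner w 331.0
75 low outer 191.5 180.8 low inner 190.7 top outer 158.8 297.0 top inner w 327.9
80 low outer 191.5 186.8 low inner 190.2 top outer 159.2 288.9 top inner w 323.9
85 low outer 191.4 193.0 low inner 189.6 top outer 159.7 280.3 top inner w 319.1
90 low outer 191.1 199.3 low inner 188.8 top outer 160.2 271.3 top inner w 313.4
```

```bash
python3 - <<'E'
from h import *
from scipy.optimize import least_squares
o=np.array(ctrl.get_obs()["ee_pos"]); s=cam("side"); w=cam("wrist"); n=np.array([-.122,.9925,0]); z=np.array([0,0,1.])
print("tip side",proj(s,o-14*z).round(1))
def f(p,full=False):
    t,y,h=p; d=np.cos(t)*n-np.sin(t)*z; up=np.sin(t)*n+np.cos(t)*z; C=o+y*n+h*z
    return np.array([proj(s,C+50*d+10*up)[1]-185.5,proj(s,C-50*d+10*up)[1]-153,proj(w,C+50*d+10*up)[1]-167,proj(w,C-50*d-10*up)[1]-357,proj(w,C-50*d+10*up)[1]-333])
r=least_squares(f,[1.1,0,0]);print(np.degrees(r.x[0]),r.x[1:],r.fun.round(1))
E
```

```text
tip side [249.4 174.3]
65.17010310300125 [9.16224213 5.08201178] [-0.  -0.6  0.1 -0.2  0.1]
```

servo_tool --plan '[[0.5,[0,12,5],0],[0.5,[0,20,35],0],[0.5,[0,20,75],0],[0.5,[0,15,115],0],[0.5,[3,-20,125],0],[0.5,[7,-58,125],0],[0.5,[11,-87,115],0],[0.5,[11,-87,110],0],[0.5,[11,-87,110],0],[0.5,[11,-87,110],0]]'

```text
t: 9.17
ee_pos: [600.2, -232.0, 238.9]
orientation: [-2.08, -2.351, 0.001]
ft_force: [1.0, 0.4, -0.5]
width: 59.9
grasp_force: 30.0
```

```bash
cat > fit.py <<'E'
from h import *
def wmask(im,roi):
    hsv=cv2.cvtColor(im,cv2.COLOR_BGR2HSV); m=((hsv[...,1]>95)&(hsv[...,0]>8)&(hsv[...,0]<30)&(hsv[...,2]>60)).astype(np.uint8)
    k=np.zeros_like(m); x0,x1,y0,y1=roi; k[y0:y1,x0:x1]=m[y0:y1,x0:x1]; return cv2.morphologyEx(k,cv2.MORPH_OPEN,np.ones((3,3)))
E
python3 - <<'E'
from fit import *
o=np.array(ctrl.get_obs()["ee_pos"]);print(o,ctrl.get_obs()["ft_force"])
s,im=shot("side","s6.png"); n=np.array([-.122,.9925,0]); z=np.array([0,0,1.])
u=int(proj(s,o+15*n)[0]); m=wmask(im,(u-13,u+13,80,200)); print("side u",u,"rows",[(int(v),int(k)) for v,k in enumerate(m.sum(1)) if k])
w,im=shot("wrist","w6.png"); m=wmask(im,(205,285,120,384)); print("wrist rows",[(int(v),int(k)) for v,k in enumerate(m.sum(1)) if k and v%3==0])
t=np.radians(65); d=np.cos(t)*n-np.sin(t)*z; up=np.sin(t)*n+np.cos(t)*z; C=o+9*n+5*z
print("pred",[proj(s,C+50*d+10*up)[1],proj(s,C-50*d+10*up)[1],proj(w,C+50*d+10*up)[1],proj(w,C-50*d-10*up)[1],proj(w,C-50*d+10*up)[1]])
E
```

```text
[ 600.15925051 -232.02670162  238.85235094] [ 0.96760252  0.44207607 -0.48589669]
side u 249 rows [(98, 13), (99, 15), (100, 15), (101, 4), (112, 20), (113, 20), (114, 20), (115, 19), (116, 19), (117, 19), (118, 20), (119, 20), (120, 20), (121, 20), (122, 20), (123, 20), (124, 20), (125, 20), (126, 20), (127, 20), (128, 20), (129, 20), (130, 20), (131, 20), (132, 20), (133, 20), (134, 20), (135, 20), (136, 19), (137, 19), (138, 19), (139, 18), (140, 18), (141, 19), (142, 19), (143, 19)]
wrist rows [(168, 80), (171, 80), (174, 80), (177, 80), (180, 80), (183, 80), (186, 80), (189, 80), (192, 80), (195, 80), (198, 80), (201, 80), (204, 80), (207, 80), (210, 80), (213, 80), (216, 80), (219, 80), (222, 80), (225, 80), (228, 80), (231, 80), (234, 80), (237, 80), (240, 80), (243, 80), (246, 80), (249, 80), (252, 80), (255, 80), (258, 80), (261, 80), (264, 80), (267, 80), (270, 80), (273, 80), (276, 80), (279, 80), (282, 80), (285, 80), (288, 80), (291, 80), (294, 80), (297, 80), (333, 80), (336, 80), (339, 80), (342, 80), (345, 80), (348, 80), (351, 80), (354, 80), (357, 80), (360, 52), (363, 53), (366, 54), (369, 55), (372, 80), (375, 80), (378, 80), (381, 80)]
pred [np.float64(143.35659874641848), np.float64(111.75431659090357), np.float64(167.41753513625224), np.float64(356.70491358184677), np.float64(333.39238567318137)]
```

The predicted waffle edges match (side v 112–143, wrist v≈168), so the pose is confirmed. I'll descend into the left slot.

servo_tool --plan '[[0.5,[0,0,-15],0],[0.5,[0,0,-24],0],[0.5,[0,0,-30],0],[0.5,[0,0,-34],0],[0.5,[0,0,-34],0],[0.5,[0,0,-34],0]]'

```text
t: 9.77
ee_pos: [601.0, -232.8, 205.7]
orientation: [-2.081, -2.353, 0.0]
ft_force: [-0.3, -0.2, -0.6]
width: 60.1
grasp_force: 30.0
```

servo_tool --plan '[[0.5,[0,4,0],0],[0.5,[-1,8,-1],0],[0.5,[-1,11,-2],0],[0.5,[-1,11,-2],0]]'

```text
t: 10.1
ee_pos: [601.7, -224.7, 205.9]
orientation: [2.076, 2.348, -0.002]
ft_force: [0.6, -9.3, 2.0]
width: 59.8
grasp_force: 30.0
```

servo_tool --plan '[[0.5,[0,3,-2],0],[0.5,[-1,6,-4],0],[0.5,[-1,9,-6],0],[0.5,[-1,12,-8],0],[0.5,[-2,15,-9],0],[0.5,[-2,15,-9],0],[0.5,[-2,15,-9],0]]'

```text
t: 10.68
ee_pos: [600.8, -210.1, 197.4]
orientation: [2.074, 2.346, 0.0]
ft_force: [2.8, -10.3, 2.2]
width: 59.9
grasp_force: 30.0
```

```bash
cat >> fit.py <<'E'
def est(tag):
    from scipy.optimize import least_squares
    o=np.array(ctrl.get_obs()["ee_pos"]);print(o.round(1),np.round(ctrl.get_obs()["ft_force"],1))
    n=np.array([-.122,.9925,0]); z=np.array([0,0,1.])
    s,im=shot("side",f"s{tag}.png"); u=int(proj(s,o+10*n)[0]); m=wmask(im,(u-8,u+8,80,200)); print("side rows",[(int(v),int(k)) for v,k in enumerate(m.sum(1)) if k])
    w,im=shot("wrist",f"w{tag}.png"); m=wmask(im,(225,265,120,384)); print("wrist rows",[int(v) for v,k in enumerate(m.sum(1)) if k>20])
    return o,s,w,n,z
E
python3 -c "
from fit import *
est('7')"
```

```text
[ 600.8 -210.1  197.4] [  2.8 -10.3   2.2]
side rows [(124, 11), (125, 11), (126, 16), (127, 16), (128, 16), (129, 16), (130, 16), (131, 16), (132, 16), (133, 16), (134, 16), (135, 16), (136, 16), (137, 16), (138, 16), (139, 16), (140, 16), (141, 16), (142, 16), (143, 16), (144, 16), (145, 16), (146, 16), (147, 16), (148, 16), (149, 16), (150, 16), (151, 16)]
wrist rows [120, 121, 122, 123, 203, 204, 205, 206, 207, 208, 209, 210, 211, 212, 213, 214, 215, 216, 217, 218, 219, 220, 221, 222, 223, 224, 225, 226, 227, 228, 229, 230, 231, 232, 233, 234, 235, 236, 237, 238, 239, 240, 241, 242, 243, 244, 245, 246, 247, 248, 249, 250, 251, 252, 253, 254, 255, 256, 257, 258, 259, 260, 261, 262, 263, 264, 265, 266, 267, 268, 269, 270, 271, 272, 273, 274, 275, 276, 277, 278, 279, 280, 281, 282, 283, 284, 285, 286, 287, 288, 289, 290, 291, 292, 293, 294, 295, 296, 297, 331, 332, 333, 334, 335, 336, 337, 338, 339, 340, 341, 342, 343, 344, 345, 346, 347, 348, 349, 350, 351, 352, 353, 354, 355, 356, 357, 358, 359, 360, 361, 362, 363, 364, 365, 366, 367, 368, 369, 370, 371, 372, 373, 374, 375, 376, 377, 378, 379, 380, 381, 382, 383]
```

servo_tool --plan '[[0.5,[0,-3,-1],0],[0.5,[0,-5,-2],0],[0.5,[0,-5,-3],0],[0.5,[0,-5,-3],0],[0.5,[0,-5,-3],0]]'

```text
t: 11.2
ee_pos: [597.7, -211.6, 191.3]
orientation: [-2.081, -2.352, 0.0]
ft_force: [-0.4, 0.1, -2.0]
width: 59.9
grasp_force: 30.0
```

```bash
python3 - <<'E'
from fit import *
from scipy.optimize import least_squares
import io,contextlib
with contextlib.redirect_stdout(io.StringIO()): o,s,w,n,z=est('8')
print(o.round(1),np.round(ctrl.get_obs()["ft_force"],1))
m=wmask(cv2.imread("pics/s8.png"),(238,256,80,200)); r=np.where(m.sum(1)>8)[0]; print(r.min(),r.max())
m=wmask(cv2.imread("pics/w8.png"),(225,265,160,384)); r=np.where(m.sum(1)>20)[0]; print(r[np.r_[True,np.diff(r)>1]],r.max())
for th in (65,75,85,90,95):
    t=np.radians(th); d=np.cos(t)*n-np.sin(t)*z; up=np.sin(t)*n+np.cos(t)*z
    C=o+5*z+9*np.array([*n[:2],0])
    q=lambda a,b:C+a*d+b*up
    # where outer face crosses the rim plane
    a=(C[2]+10*up[2]-176)/-d[2]
    print(th,"side top",proj(s,q(-50,10))[1].round(1),"wrist top out/in",proj(w,q(-50,10))[1].round(1),proj(w,q(-50,-10))[1].round(1),"rim cross",proj(w,q(a,10))[1].round(1))
E
```

```text
[ 597.7 -211.6  191.3] [ 0.3  1.2 -0.8]
115 151
[205 331] 383
65 side top 128.2 wrist top out/in 333.5 356.8 rim cross 192.2
75 side top 128.3 wrist top out/in 314.8 349.8 rim cross 200.5
85 side top 129.0 wrist top out/in 291.9 337.5 rim cross 207.4
90 side top 129.5 wrist top out/in 279.3 329.5 rim cross 210.6
95 side top 130.2 wrist top out/in 266.1 320.1 rim cross 213.6
```

servo_tool --plan '[[0.4,[0,0,1],0],[0.2,[0,0,1],0],[0,[0,0,1],0],[0,[0,0,1],0],[0,[0,0,1],0],[0,[0,0,1],0],[0,[0,0,1],0]]'

```text
t: 11.88
ee_pos: [598.0, -212.0, 192.7]
orientation: [2.082, 2.353, 0.0]
ft_force: [0.3, 0.2, -0.2]
width: 87.7
grasp_force: 0.0
```

servo_tool --plan '[[0,[0,0,20],0],[0,[0,0,60],0],[0,[0,0,100],0],[0,[0,0,130],0],[0,[-20,40,130],0],[0,[-40,80,130],0],[0,[-60,100,130],0],[0,[-60,100,130],0]]'

```text
t: 12.55
ee_pos: [534.3, -108.2, 322.7]
orientation: [-2.077, -2.353, 0.001]
ft_force: [0.2, -0.5, 1.0]
width: 88.0
grasp_force: 0.0
```

```bash
python3 - <<'E'
from h import *
w,im=shot("wrist","w9.png"); s,a=shot("side","s9.png"); c,b=shot("scene","c9.png")
o=ctrl.get_obs(); print(o["t"],np.round(o["ee_pos"],1),o["width"])
a=cv2.resize(a[110:220,195:305],(384,384)); b=cv2.resize(b[170:270,280:380],(384,384))
cv2.imwrite("pics/m9.png",np.hstack([a,b]))
E
```

```text
12.7 [ 538.4 -112.   323.2] 88.1939447319045
```

View pics/m9.png

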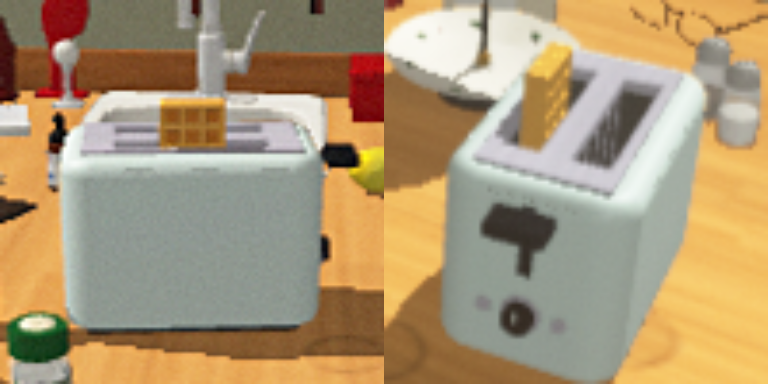

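The waffle stands in the left slot, sticking out about 40 mm, with the lever still up. Next I'll press the lever.

servo_tool --plan '[[1,[-24,-33,0],0],[1,[-48,-66,0],0],[1,[-70,-100,0],0],[1,[-79,-130,-20],0],[1,[-79,-137,-60],0],[1,[-79,-137,-100],0],[1,[-79,-137,-125],0],[1,[-79,-137,-133],0],[1,[-79,-137,-133],0],[1,[-79,-137,-133],0]]'

```text
t: 13.53
ee_pos: [459.8, -249.9, 190.2]
orientation: [2.082, 2.352, 0.0]
ft_force: [0.9, -0.2, 0.3]
width: 25.1
grasp_force: 0.0
```

servo_tool --plan '[[1,[0,0,-8],0],[1,[0,0,-14],0],[1,[0,0,-22],0],[1,[0,0,-30],0],[1,[0,0,-30],0]]'

```text
t: 13.95
ee_pos: [459.2, -248.9, 159.1]
orientation: [2.081, 2.353, 0.0]
ft_force: [0.6, 0.2, 2.5]
width: 0.3
grasp_force: 0.9
```

Contact is on the knob (2.5 N spring force), so I'll push on down.

servo_tool --plan '[[1,[0,0,-8],0],[1,[0,0,-16],0],[1,[0,0,-21],0],[1,[0,0,-25],0],[1,[0,0,-27],0],[1,[0,0,-28],0],[1,[0,0,-28],0]]'

```text
t: 14.53
ee_pos: [459.4, -249.2, 134.0]
orientation: [2.081, 2.352, 0.0]
ft_force: [-8.0, 2.7, 25.0]
width: 0.4
grasp_force: 12.7
```

servo_tool --plan '[[1,[0,0,3],0],[1,[0,0,6],0],[1,[0,0,12],0],[1,[0,0,40],0],[1,[0,0,80],0],[1,[0,0,120],0],[1,[0,40,140],0],[1,[0,80,140],0],[1,[0,120,140],0],[1,[0,120,140],0]]'

```text
t: 15.37
ee_pos: [458.1, -123.8, 272.1]
orientation: [-2.076, -2.356, -0.002]
ft_force: [-1.2, -0.0, 0.3]
width: 0.1
grasp_force: 0.0
```

```bash
python3 - <<'E'
from fit import *
print(ctrl.get_obs()["ft_force"])
c,im=shot("scene","c10.png"); s,a=shot("side","s10.png"); old=cv2.imread("pics/c9.png")
for n,i in(("old",old),("new",im)):
    k=(i.max(2)<70).astype(np.uint8); k[:215]=0;k[262:]=0;k[:, :302]=0;k[:,330:]=0
    print(n,"dark rows",[(int(v),int(x)) for v,x in enumerate(k.sum(1)) if x>3], "waffle px",wmask(i,(312,335,170,212)).sum())
print("knob top proj up/down",proj(c,[461,-249,162]).round(1),proj(c,[461,-249,126]).round(1))
print("side waffle px",wmask(cv2.imread("pics/s9.png"),(240,262,130,155)).sum(),wmask(a,(240,262,130,155)).sum())
E
```

```text
[-1.16914821 -0.00935791  0.29705457]
old dark rows [(224, 8), (225, 11), (226, 15), (227, 17), (228, 18), (229, 18), (230, 18), (231, 15), (232, 11), (233, 7), (234, 5), (249, 4), (250, 6), (251, 7), (252, 6), (253, 6), (254, 6), (255, 6), (256, 4)] waffle px 373
new dark rows [(234, 7), (235, 12), (236, 12), (237, 16), (238, 18), (239, 18), (240, 18), (241, 17), (242, 13), (243, 8), (244, 5), (249, 5), (250, 6), (251, 6), (252, 6), (253, 6), (254, 6), (255, 6), (256, 4)] waffle px 256
knob top proj up/down [314.  226.5] [313.2 237.3]
side waffle px 328 123
```

```bash
python3 - <<'E'
from fit import *
s=cam("side")
for f in ("s0" ,"s9","s10"):
    p="pics/side0.png" if f=="s0" else f"pics/{f}.png"
    m=wmask(cv2.imread(p),(236,266,125,160)); print(f,[(int(v),int(k),int(np.where(m[v])[0].min()),int(np.where(m[v])[0].max())) for v,k in enumerate(m.sum(1)) if k])
n=np.array([-.122,.9925,0]);S=np.array([597.5,-205,0])
for z in (216,180,176): print(z,proj(s,S+[0,0,z]),proj(s,S+10*n+[0,0,z]),"rim",proj(s,S+15*n+[0,0,176]))
E
```

```text
s0 [(125, 13, 236, 248), (126, 13, 236, 248), (127, 13, 236, 248), (128, 13, 236, 248), (129, 13, 236, 248), (130, 13, 236, 248), (131, 19, 236, 265), (132, 19, 236, 265), (133, 19, 236, 265), (134, 19, 236, 265), (135, 19, 236, 265)]
s9 [(125, 15, 236, 250), (126, 15, 236, 250), (127, 15, 236, 250), (128, 15, 236, 250), (129, 15, 236, 250), (130, 15, 236, 250), (131, 21, 236, 265), (132, 22, 236, 265), (133, 22, 236, 265), (134, 22, 236, 265), (135, 21, 236, 265), (138, 18, 241, 258), (139, 18, 241, 258), (140, 18, 241, 258), (141, 19, 241, 259), (142, 19, 241, 259), (143, 19, 241, 259), (144, 19, 241, 259), (145, 19, 241, 259), (146, 19, 241, 259), (147, 19, 241, 259), (148, 18, 241, 258), (149, 18, 241, 258), (150, 18, 241, 258), (151, 18, 241, 258)]
s10 [(125, 15, 236, 250), (126, 15, 236, 250), (127, 15, 236, 250), (128, 15, 236, 250), (129, 15, 236, 250), (130, 15, 236, 250), (131, 21, 236, 265), (132, 22, 236, 265), (133, 22, 236, 265), (134, 22, 236, 265), (135, 21, 236, 265), (149, 18, 241, 258), (150, 18, 241, 258), (151, 18, 241, 258)]
216 [249.22697928 138.29074557] [249.32353581 139.03419382] rim [249.42267801 151.92787968]
180 [249.27346626 149.44702101] [249.36923565 150.2731775 ] rim [249.42267801 151.92787968]
176 [249.27856264 150.67008595] [249.37424518 151.50517313] rim [249.42267801 151.92787968]
```

The waffle's top went from z≈216 to ≈180 and the knob sank about 36 mm. It is latched and the hand is clear.

```bash
python3 -c "
from workcell import ctrl
print(ctrl.close_job())"
```

```text
the job is handed in; nothing more can be done
None
```

The job is handed in after about 15 s of robot time: the waffle stands on its short edge in the left slot, lowered with the lever latched about 36 mm down, and the hand is clear; the judge's result was not shown.

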